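Open the tin-lid press and hold its arm up

TASK

Open the small lever press so that the tin under it can be taken out: lift the steel lock collar up off its post, put it in the empty dish standing on the worktop and let go of it. Then pull the black tab on the front of the press sideways, towards the post, all the way against its spring, and with it pulled lift the arm off the ball until its front end is at least 6 cm up. Finish while still holding the arm up there without moving; do not let it down or let go, and leave the spice jar and the two vials standing round the press where they are.

Things in the scene. Friction and masses are not known exactly. Their poses are not given: they have to be found in the camera images.
- press: Small bench press for tin lids, fixed. Grey base plate 250 x 90 x 12 mm with a lug to the right of its front end; a tin stands fixed under the middle of the arm. Origin: centre of the plate's underside. Its x runs from the front end (ball, latch) to the back end (pivot), its y points left, z up. The arm's pivot axis, along y, is at x 105, z 70 mm.
- lock_post (a point): Top of the upright steel lock post, 10 mm thick, standing on the lug (top of plate z 12 mm). At x -95, y -92, z 70 mm in the press's frame.
- press_arm: The press's aluminium arm, hinged at the back. Origin: in its front housing (46 x 44 mm, top z 83 mm), over the 28 mm ball, at x -95, y 0, z 80 mm in the press's frame when down, 200 mm from the pivot; axes then those of the press. Its front tips up by at most 0.75 rad; 0.30 rad lifts it 60 mm. About 0.45 kg, no spring: it falls when let go. It cannot rise while the latch's fork is under the ball.
- latch (a joint): Travel (m) of the spring latch across the front housing, along the press's -y (right, to the post): 0 = locked; clear of the ball from 0.016; stop at 0.022. The spring pulls it back with 4 N at 0, 10 N at 0.022. With the collar on the post its tail rod (10 mm thick, centre z 28, tip at y -58 mm when locked) meets the collar after 6 to 9 mm. It rides up with the arm.
- knob (a point): Centre of the latch's black upright grip tab: 26 mm along the press's x, 16 mm along y, 40 mm high (z 91 to 131 mm with the arm down), above the other parts of the press, over the ball. Locked and down it is at x -95, y 0, z 111 mm in the press's frame. It slides with the latch and rises and tilts with the arm; its axes are the arm's, those of the press when down.
- lock_collar: Loose plain steel collar, 0.12 kg, standing over the lock post on the press's lug and so blocking the latch. Flange 56 mm across and 22 mm high below, round neck 32 mm across above it, up to 52 mm total height; through hole 15 mm. Origin: centre of its underside, z up along the hole.
- parts_dish: Empty shallow white aluminium dish, stuck down on the open worktop between the robot and the press, 103 mm across, 9 mm high; what stands in it rests 6 mm above the worktop. (Not the dish full of leaf in the analyser, nor the dish far to the left by the tape.) Origin: centre of its underside.
- right_vial: Bystander: glass vial with black cap, 24 mm across, 60 mm high, right of the press. Origin under its centre.
- front_vial: Bystander: glass vial with black cap, 23 mm across, 59 mm high, in front of the press. Origin under its centre.
- spice_jar: Bystander: round spice jar with a mustard-coloured cap, 45 mm across, 100 mm high, left of the press. Origin under its centre.

How it is judged:
By the outcome, as a careful person would: the job done as asked, in the order asked, and still so for the second after the job is handed in, while the arm keeps its last pose, push and grip.
It also fails if it takes over 58 s, if anything falls off the work surface, if the arm or the gripper's body presses on something with over 40 N, if the wrist force passes 120 N, or if a joint passes its speed limit or range.

ROBOT

A 6-joint arm with a two-finger parallel gripper is mounted at the origin on a cart in front of the work surface, level with it; the furniture and walls round the work are solid. World frame = base frame: x ahead of the robot, y to its left, z up, the work surface at z = 0. Lengths are in m, angles in rad, forces in N, time in s.
With the tool pointing down it reaches from about 0.25 to 0.775 m from the base axis. Payload 4 kg.
Tool frame: the origin (TCP) lies on the centre line of the jaws, within the pads' length; the fingertips stand 14 mm ahead of it and the grasp point (between the pads) lies 5 mm behind it (robot.tcp_to_tips is the distance from the TCP to the fingertips, in m); z points along the fingers, y is the line along which they close (so a half turn about z gives the same grasp; the last joint's range is limited). The gripper opens to 94 mm and grips with 3 to 60 N. Pads are 16 mm wide; open, the fingers measure 119 mm over their backs; the gripper's body (75 mm by 177 mm) begins 78 mm behind the grasp point.
Start: joints at [-1.451, 0.087, 1.371, -0, 1.684, -0.103], TCP at [0.122, -0.536, 0.22] pointing down, gripper open.
Joint ranges: [-3.1, 3.1], [-0.76, 2.03], [0.27, 2.55], [-1.08, 4.22], [0.17, 2.65], [-2.57, 2.57]. Speed limits (rad/s): [2.79, 2.79, 3.14, 3.14, 3.14, 3.14].

INTERFACE

Orientations are given as [roll, pitch, yaw] about the fixed x, y, z axes, in that order (R = Rz(yaw) Ry(pitch) Rx(roll)).
In Python, from bench import robot gives the robot as it stands.
- The arm moves only by the tool carry_out, never from a script. Its argument "increments" is a list of rows, each a list of 3 entries, a list of its own where there are three numbers: the closure in counts, from 0 (fully open) to 255 (shut), then the shift along the tool's x, y, z in mm, then the turn about the tool's z in degrees. In form: [[fingers, [dx, dy, dz], twist], ...]. A call has 1 to 8 rows; each row shifts and turns the commanded pose from where the row before left it, along the tool's axes as they then stand; what a row does not reach is not made up. A row lasts 1/10 s, in which the tool goes at most 50 mm and 8.59 degrees, less where a joint would pass 70% of its speed; a pose out of reach is approached as far as the arm can. A call with a gripper value outside its range is refused whole. The fingers move at their own pace and stop on an object; the grip force is fixed at half the most. Time passes only in rows, so rows that do not move let the fingers close. It gives the time, the measured TCP pose, the force, the opening and the grip force at its end, in the units of the state.
- robot.get_obs(): the state, without advancing time (a new reading comes with each control period).
- robot.snapshot(name): name is "scene" or "top" or "wrist"; returns the picture (384x512x3 uint8, blue, green, red); there is no depth.
- robot.get_calibration(name): a dict with "vfov" (degrees; the focal length in pixels is half the picture's height over the tangent of half this angle, whatever the lens; pixels are square), "cx", "cy" (the principal point, pixels), "k1" (the pictures are not rectified: a ray, as slopes to the right and down, at radius r is drawn at 1 + k1 r^2 times it, then the intrinsics apply), "T" (4x4, takes a point from camera to world coordinates). Camera axes: x right, y down, z forward; pixel columns grow to the right and rows downward; lengths in m; the calibration is good to about 2 mm. A picture is of the moment at which its call begins: read the wrist's pose just before it. get_calibration takes no time and is no camera call; for the wrist camera it gives the pose at the moment of the call.
- robot.close_job(): hands the job in; it is judged then, once.
The state is a dict: "time": time; "joint_positions": joint angles; "qvel": joint speeds; "joint_torque": joint torques, N m; "tool_pos": TCP position; "ee_rot": TCP orientation; "wrist_force": force on the tool from outside, world axes, zero at the start; "wrist_torque": the same for the moment, N m; "width": finger opening in m; "finger_force": force on a finger pad.
Only numpy, scipy, OpenCV 4.12 (cv2) and the standard library are available. Lean on these libraries where they do the work, as an engineer would, in place of code of your own. Each camera call takes 0.05 s, during which the arm holds its last target. There are 200 camera calls.

## Working session

There is one attempt and no reset: what is moved stays moved. The work goes in short steps, Python scripts to look and compute and a tool call to move; the robot and the scene stay as the last step left them, time stands still between calls to the robot, and variables do not carry over. Pictures are saved under pics/ and viewed, at most 13 in all, crops included, and the job is handed in when it is done.

Besides the shell and the picture viewer there is one more tool, called after "Call:" as a command line: name --argument value ..., lists and objects as JSON in quotes. carry_out: Moves the arm, as the interface text tells. Its arguments: {"type":"object","properties":{"increments":{"type":"array","items":{"type":"array"}}},"required":["increments"]}

```bash
mkdir -p pics
cat > h.py <<'E'
import numpy as np, cv2
from bench import robot
def ray(c,u,v):
    f=192/np.tan(np.radians(c["vfov"])/2); K=np.array([[f,0,c["cx"]],[0,f,c["cy"]],[0,0,1]])
    p=np.array([(u-c["cx"])/f,(v-c["cy"])/f]); q=p.copy()
    for _ in range(30): q=p/(1+c["k1"]*(q@q))
    T=np.array(c["T"]); return T[:3,3],T[:3,:3]@np.array([q[0],q[1],1])
def onz(c,u,v,z):
    o,d=ray(c,u,v); return o+d*(z-o[2])/d[2]
def proj(c,P):
    f=192/np.tan(np.radians(c["vfov"])/2); T=np.array(c["T"]); q=T[:3,:3].T@(np.array(P)-T[:3,3]); q=q[:2]/q[2]
    return q*(1+c["k1"]*(q@q))*f+[c["cx"],c["cy"]]
E
python3 - <<'E'
from h import *
for n in("scene","top"):
    cv2.imwrite(f"pics/{n}0.png",robot.snapshot(n)); c=robot.get_calibration(n); print(n,c)
o=robot.get_obs(); print(o)
E
```

```text
scene {'vfov': 42.265094397861546, 'cx': 256.29290252038874, 'cy': 185.8473489909115, 'k1': -0.066110087498117, 'T': array([[-0.07300955, -0.85060874,  0.52070565,  0.04962092],
       [-0.99721995,  0.07006123, -0.02537303,  0.03933766],
       [-0.01489876, -0.52111053, -0.85335915,  1.03732065],
       [ 0.        ,  0.        ,  0.        ,  1.        ]])}
top {'vfov': 48.74298173451964, 'cx': 255.59250393894663, 'cy': 192.89223951612726, 'k1': 0.025731548827106033, 'T': array([[-0.00740889, -0.99527069,  0.09685745,  0.48610177],
       [-0.9999423 ,  0.00662036, -0.00845998,  0.00456019],
       [ 0.00777874, -0.09691454, -0.99526231,  1.20286242],
       [ 0.        ,  0.        ,  0.        ,  1.        ]])}
{'time': 0.1, 'joint_positions': array([-1.45110761e+00,  8.79083627e-02,  1.37206635e+00,  7.79207686e-06,
        1.68361816e+00, -1.03124076e-01]), 'qvel': array([ 4.59255229e-04, -2.46969211e-03, -4.26072988e-03,  5.93187025e-04,
       -3.21744428e-05,  5.13609748e-04]), 'joint_torque': array([ 1.68550763e-03, -3.41251624e+01, -3.03301942e+01,  7.18987989e-02,
        3.04580445e-02, -9.91011348e-05]), 'tool_pos': array([ 0.12146553, -0.5359485 ,  0.21842496]), 'ee_rot': array([-3.13960387e+00, -2.13607430e-04,  2.22813451e-01]), 'wrist_force': array([-0.42793252, -0.41956607, -1.14772664]), 'wrist_torque': array([ 0.03391581, -0.00236166,  0.03197385]), 'finger_force': 0.0, 'width': 0.09395288379986036}
```

View pics/scene0.png

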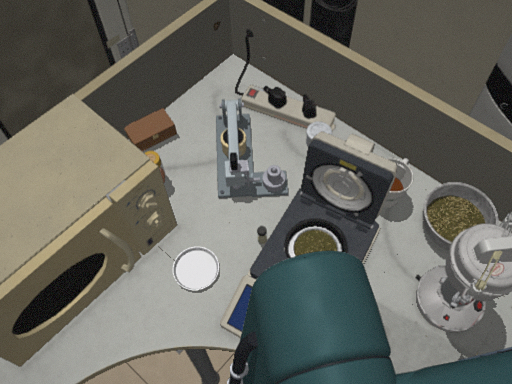

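View pics/top0.png

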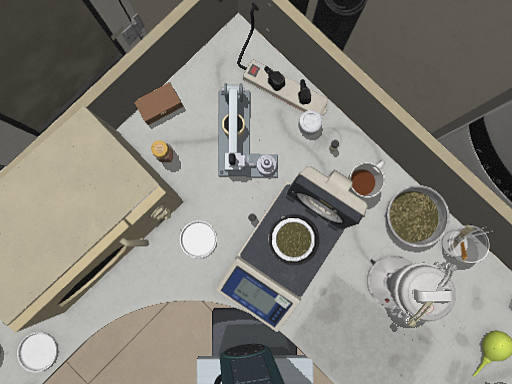

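The scene and top views show the press at about (235,130) in the top view, the collar on its post at (267,163), the empty dish at (199,240), the front vial at (253,217), the right vial at (334,145) and the jar at (162,150). I'll enlarge the press area.

Run:
```python
from h import *
a=cv2.imread("pics/top0.png")[75:255,140:350]; b=cv2.imread("pics/scene0.png")[90:240,190:310]
cv2.imwrite("pics/topc.png",cv2.resize(a,None,fx=3.3,fy=3.3,interpolation=cv2.INTER_CUBIC))
cv2.imwrite("pics/scc.png",cv2.resize(b,None,fx=4,fy=4,interpolation=cv2.INTER_CUBIC))
```

```text
(no output)
```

View pics/topc.png

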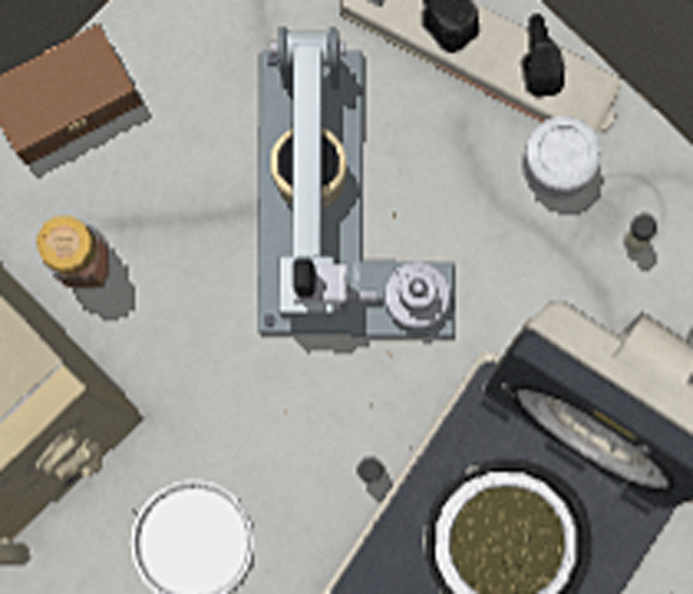

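View pics/scc.png

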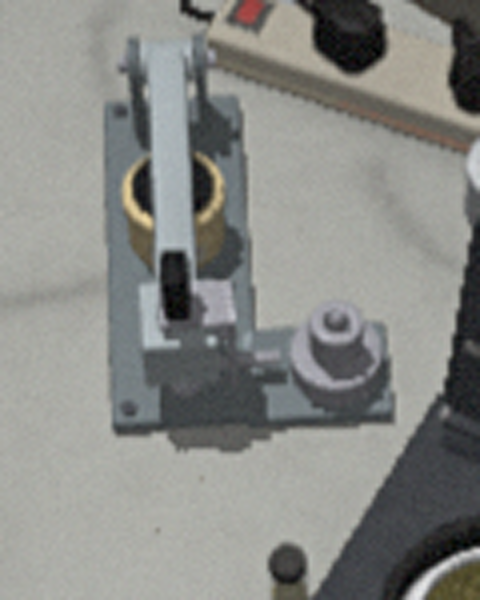

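The enlarged views show the plate's left edge running from topc (258,50) to (258,335) and the lug's lower right corner at (454,337). The post top is at topc (418,288) and scc (337,318), and the black tab's top is at about topc (304,263).

Run:
```python
from h import *
t=robot.get_calibration("top"); s=robot.get_calibration("scene")
T=lambda u,v,z: onz(t,140+(u+.5)/3.3-.5,75+(v+.5)/3.3-.5,z).round(4)
S=lambda u,v,z: onz(s,190+(u+.5)/4-.5,90+(v+.5)/4-.5,z).round(4)
print("plate",T(258,50,.012),T(258,335,.012),T(366,52,.012),T(454,337,.012),T(454,262,.012))
print("plateS",S(105,103,.012),S(115,433,.012),S(395,420,.012),S(241,97,.012))
print("post",T(418,288,.07),S(337,318,.07), "collar flange", T(418,294,.034))
print("tabtop",T(304,267,.131),S(175,256,.131))
print("dish",T(193,541,.009))
for n,p,z in(("fv",(371,470),.059),("rv",(644,227),.06),("jar",(66,241),.1)): print(n,T(*p,z))
im=cv2.imread("pics/top0.png")
m=(im.min(2)>215).astype(np.uint8); n,l,st,ce=cv2.connectedComponentsWithStats(m)
for i in range(1,n):
    if st[i,4]>300: print(st[i],ce[i],onz(t,*ce[i],.007).round(4))
```

```text
plate [0.9015 0.1011 0.012 ] [0.6503 0.101  0.012 ] [0.8993 0.0068 0.012 ] [ 0.6475 -0.0672  0.012 ] [ 0.7128 -0.068   0.012 ]
plateS [0.9029 0.0999 0.012 ] [0.6491 0.1016 0.012 ] [ 0.6444 -0.0658  0.012 ] [0.9002 0.0095 0.012 ]
post [ 0.6803 -0.0347  0.07  ] [ 0.682  -0.0336  0.07  ] collar flange [ 0.6814 -0.0359  0.034 ]
tabtop [0.6869 0.0557 0.131 ] [0.6908 0.0572 0.131 ]
dish [0.475 0.156 0.009]
fv [0.532  0.0048 0.059 ]
rv [ 0.7321 -0.2233  0.06  ]
jar [0.7147 0.2469 0.1   ]
[183 223  32  33 828] [198.44927536 238.91304348] [0.4741 0.1554 0.007 ]
[ 22 334  34  35 931] [ 38.45435016 351.09129968] [0.1774 0.5836 0.007 ]
```

Run:
```python
from h import *
t=robot.get_calibration("top"); s=robot.get_calibration("scene")
a=cv2.imread("pics/top0.png")[140:300,90:290]; b=cv2.imread("pics/scene0.png")[120:280,60:260]
a2=cv2.imread("pics/top0.png")[140:300,210:410]; b2=cv2.imread("pics/scene0.png")[110:270,240:440]
cv2.imwrite("pics/q.png",cv2.resize(np.vstack([np.hstack([a,b]),np.hstack([a2,b2])]),None,fx=1.8,fy=1.8,interpolation=cv2.INTER_CUBIC))
```

```text
(no output)
```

View pics/q.png

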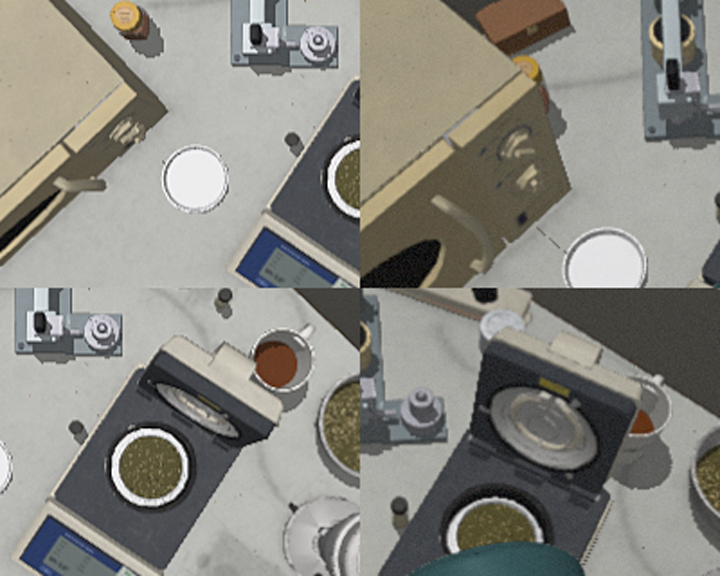

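The mosaic shows the microwave's near top corner at top (165,190) / scene (153,163), and the open lid's left top corner at top (304,167) / scene (310,134). I'll triangulate these to check clearances.

Run:
```python
from h import *
t=robot.get_calibration("top"); s=robot.get_calibration("scene")
def tri(a,b):
    o,d=ray(t,*a);p,e=ray(s,*b); k=np.linalg.lstsq(np.c_[d,-e],p-o,rcond=None)[0]
    x,y=o+k[0]*d,p+k[1]*e; return ((x+y)/2).round(3),np.linalg.norm(x-y).round(3)
print("mw top",tri((165,190),(153,163)),"bottom",tri((182,201),(177,223)))
print("handle",tri((148,242),(130,260)))
print("lid top",tri((304,167),(310.5,134.5)),"hinge",tri((292,187),(302,197)))
print("lid top right",tri((365,213),(395,171)))
```

```text
mw top (array([0.585, 0.202, 0.268]), np.float64(0.009)) bottom (array([0.579, 0.197, 0.032]), np.float64(0.001))
handle (array([0.468, 0.279, 0.094]), np.float64(0.009))
lid top (array([ 0.637, -0.106,  0.254]), np.float64(0.014)) hinge (array([ 0.615, -0.099,  0.048]), np.float64(0.013))
lid top right (array([ 0.531, -0.244,  0.266]), np.float64(0.003))
```

Call:
carry_out --increments '[[0,[0,0,-45],0],[0,[0,0,-45],0],[0,[0,0,-45],0],[0,[0,0,-45],-8],[0,[0,0,0],-8],[0,[0,0,0],-8],[0,[0,0,0],-8],[0,[0,0,0],-8]]'

```text
time: 0.9
tool_pos: [0.1215, -0.5364, 0.3989]
ee_rot: [-3.141, -0.001, 0.927]
wrist_force: [0.5, 0.8, -0.7]
width: 0.094
finger_force: 0.0
```

Call:
carry_out --increments '[[0,[40,8,0],0],[0,[40,8,0],0],[0,[40,8,0],0],[0,[40,8,0],0],[0,[40,8,0],0],[0,[40,8,0],0],[0,[40,8,0],0],[0,[40,8,0],0]]'

```text
time: 1.7
tool_pos: [0.367, -0.319, 0.399]
ee_rot: [-3.141, -0.0, 0.921]
wrist_force: [-0.1, -0.0, 0.1]
width: 0.0939
finger_force: 0.0
```

Call:
carry_out --increments '[[0,[40,8,0],0],[0,[40,8,0],0],[0,[40,8,0],0],[0,[40,8,0],0],[0,[40,8,5],0],[0,[40,8,10],0],[0,[40,8,10],0],[0,[40,8,15],0]]'

```text
time: 2.5
tool_pos: [0.6119, -0.103, 0.3592]
ee_rot: [3.141, -0.0, 0.921]
wrist_force: [0.4, -0.5, -0.0]
width: 0.0939
finger_force: 0.0
```

Call:
carry_out --increments '[[0,[32,5,0],0],[0,[32,5,0],0],[0,[32,4,0],0],[0,[0,0,40],0],[0,[0,0,40],0],[0,[0,0,0],0],[0,[0,0,0],0]]'

```text
time: 3.2
tool_pos: [0.6794, -0.0364, 0.2781]
ee_rot: [-3.138, 0.002, 0.921]
wrist_force: [0.8, -0.6, 0.2]
width: 0.0942
finger_force: 0.0
```

Run:
```python
from h import *
c=robot.get_calibration("wrist"); im=robot.snapshot("wrist"); cv2.imwrite("pics/w1.png",im); print(robot.get_obs()["tool_pos"])
for P in ((.681,-.035,.07),(.682,.056,.131)): print(proj(c,P))
```

```text
[ 0.68050918 -0.03660823  0.28168608]
[250.80557495 167.8490071 ]
[192.45735004 104.94100453]
```

View pics/w1.png

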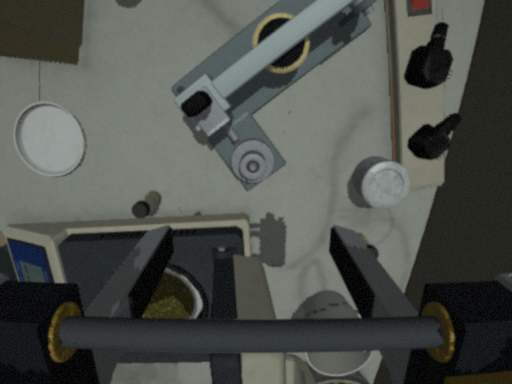

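The wrist view shows the collar's concentric rings at about (255,161) and the black tab at about (198,103). Next I'll measure both precisely.

Run:
```python
from h import *
c=robot.get_calibration("wrist"); im=cv2.imread("pics/w1.png")
g=cv2.resize(cv2.cvtColor(im,6)[130:195,220:290],None,fx=4,fy=4,interpolation=cv2.INTER_CUBIC)
for r in((14,32),(38,66),(66,110)):
    h=cv2.HoughCircles(g,cv2.HOUGH_GRADIENT,1.5,200,param1=80,param2=15,minRadius=r[0],maxRadius=r[1])
    if h is not None:
        u,v,R=h[0][0]; u,v=220+(u+.5)/4-.5,130+(v+.5)/4-.5
        print(r,u,v,R/4,onz(c,u,v,.064),onz(c,u,v,.034))
m=(im[85:120,180:220].max(2)<40).astype(np.uint8); n,l,st,ce=cv2.connectedComponentsWithStats(m); i=1+st[1:,4].argmax()
u,v=ce[i]+[180,85]; print("tab",st[i],u,v,onz(c,u,v,.131),onz(c,u,v,.111))
cv2.imwrite("pics/w1c.png",np.hstack([cv2.resize(g,(560,520)),cv2.resize(cv2.cvtColor(im,6)[80:130,170:240],(240,520*240//560+0)) if 0 else cv2.resize(cv2.cvtColor(im,6)[80:130,175:200],(240,520))]))
```

```text
(14, 32) 252.8125 165.8125 6.425 [ 0.68562063 -0.03653412  0.064     ] [ 0.68209832 -0.04159971  0.034     ]
(38, 66) 252.4375 166.5625 13.025 [ 0.6847136  -0.03699116  0.064     ] [ 0.68112037 -0.04209249  0.034     ]
(66, 110) 258.8125 172.1875 21.4875 [ 0.68665635 -0.04710314  0.064     ] [ 0.68321502 -0.05299513  0.034     ]
tab [  2   7  29  25 475] 196.0884210526316 103.86315789473684 [0.6868804  0.05458602 0.131     ] [0.68411494 0.05624922 0.111     ]
```

Call:
carry_out --increments '[[0,[2,2,35],0],[0,[0,0,40],0],[0,[0,0,40],0],[0,[0,0,40],0],[0,[0,0,35],0],[0,[0,0,20],0],[0,[0,0,10],0],[0,[0,0,0],0]]'

```text
time: 4.05
tool_pos: [0.6843, -0.0365, 0.0614]
ee_rot: [3.139, -0.001, 0.92]
wrist_force: [-0.2, -0.4, 0.7]
width: 0.0942
finger_force: 0.0
```

Call:
carry_out --increments '[[0,[0,0,8],0],[0,[0,0,0],0],[255,[0,0,0],0],[255,[0,0,0],0],[255,[0,0,0],0],[255,[0,0,0],0],[255,[0,0,0],0],[255,[0,0,0],0]]'

```text
time: 4.85
tool_pos: [0.6827, -0.036, 0.0515]
ee_rot: [3.142, 0.0, 0.921]
wrist_force: [0.6, 0.3, 0.9]
width: 0.0493
finger_force: 0.0
```

Call:
carry_out --increments '[[255,[0,0,0],0],[255,[0,0,0],0],[255,[0,0,0],0],[255,[0,0,0],0],[255,[0,0,0],0],[255,[0,0,0],0]]'

```text
time: 5.45
tool_pos: [0.6826, -0.0359, 0.0514]
ee_rot: [-3.141, 0.0, 0.921]
wrist_force: [-0.3, 0.3, 0.4]
width: 0.0307
finger_force: 30.0
```

Call:
carry_out --increments '[[255,[0,0,-10],0],[255,[0,0,-20],0],[255,[0,0,-20],0],[255,[0,0,-20],0],[255,[0,0,-20],0],[255,[0,0,-20],0],[255,[0,0,0],0],[255,[0,0,0],0]]'

```text
time: 6.25
tool_pos: [0.6829, -0.0361, 0.162]
ee_rot: [3.14, -0.001, 0.921]
wrist_force: [-0.1, -0.0, -1.7]
width: 0.0308
finger_force: 30.0
```

Run:
```python
from h import *
im=robot.snapshot("wrist"); cv2.imwrite("pics/w2.png",im); print(robot.get_obs()["tool_pos"],robot.get_obs()["width"])
```

```text
[ 0.68232272 -0.03601397  0.16056196] 0.030649106611484143
```

View pics/w2.png

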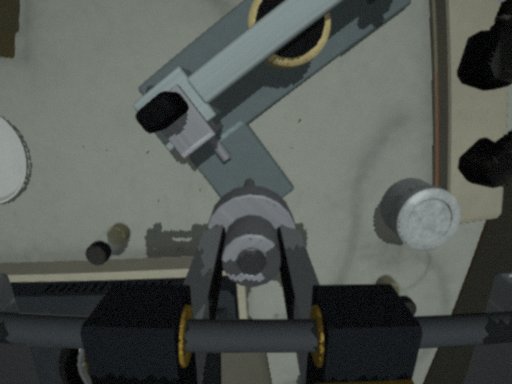

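The collar sits in the jaws at (250,230), clear of the post, which shows just above it. Next I carry it to the dish.

Call:
carry_out --increments '[[255,[3,-30,0],0],[255,[4,-40,0],0],[255,[4,-40,0],0],[255,[4,-40,0],0],[255,[4,-40,0],0],[255,[4,-40,0],0],[255,[3,-32,0],0],[255,[1,-20,0],0]]'

```text
time: 7.1
tool_pos: [0.4717, 0.1574, 0.1597]
ee_rot: [-3.139, 0.002, 0.923]
wrist_force: [0.6, -0.2, -0.9]
width: 0.0309
finger_force: 30.0
```

Call:
carry_out --increments '[[255,[0,0,0],0],[255,[0,0,0],0]]'

```text
time: 7.3
tool_pos: [0.4741, 0.1559, 0.1604]
ee_rot: [-3.141, 0.002, 0.922]
wrist_force: [0.7, -0.2, -0.5]
width: 0.0306
finger_force: 30.0
```

Run:
```python
from h import *
c=robot.get_calibration("wrist");im=robot.snapshot("wrist"); cv2.imwrite("pics/w3.png",im); print(robot.get_obs()["tool_pos"],robot.get_obs()["ee_rot"],proj(c,(.4745,.1557,.007)))
```

```text
[0.47460903 0.15560824 0.16053854] [-3.14131697e+00  1.36248017e-03  9.20661824e-01] [250.24180953 181.31588732]
```

View pics/w3.png

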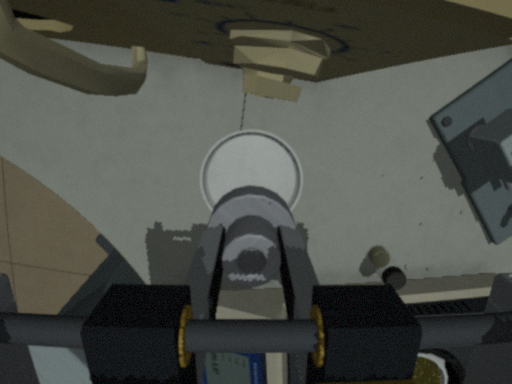

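The dish is centred at (251,181), exactly as predicted, so I lower the collar and release it.

Call:
carry_out --increments '[[255,[0,0,25],0],[255,[0,0,30],0],[255,[0,0,30],0],[255,[0,0,15],0],[255,[0,0,9],0],[255,[0,0,4],0],[255,[0,0,0],0],[255,[0,0,0],0]]'

```text
time: 8.15
tool_pos: [0.4756, 0.1561, 0.0495]
ee_rot: [3.14, -0.001, 0.921]
wrist_force: [-0.1, -0.6, -1.6]
width: 0.0306
finger_force: 30.0
```

Call:
carry_out --increments '[[255,[0,0,2],0],[255,[0,0,1],0],[255,[0,0,0],0],[255,[0,0,0],0]]'

```text
time: 8.55
tool_pos: [0.4746, 0.1562, 0.0456]
ee_rot: [3.141, -0.0, 0.921]
wrist_force: [-0.0, 0.3, -1.2]
width: 0.0305
finger_force: 30.0
```

Call:
carry_out --increments '[[255,[0,0,1],0],[255,[0,0,0],0],[0,[0,0,0],0],[0,[0,0,0],0],[0,[0,0,0],0],[0,[0,0,0],0],[0,[0,0,0],0],[0,[0,0,0],0]]'

```text
time: 9.35
tool_pos: [0.4745, 0.1561, 0.0444]
ee_rot: [3.142, 0.0, 0.921]
wrist_force: [-0.5, 0.5, 0.2]
width: 0.0748
finger_force: 0.0
```

Call:
carry_out --increments '[[0,[0,0,0],0],[0,[0,0,0],0],[0,[0,0,0],0],[0,[0,0,-30],0],[0,[0,0,-40],0],[0,[0,0,-50],0],[0,[0,0,-50],0],[0,[0,0,0],0]]'

```text
time: 10.15
tool_pos: [0.4784, 0.157, 0.2236]
ee_rot: [3.131, -0.013, 0.921]
wrist_force: [0.2, -0.4, 1.3]
width: 0.094
finger_force: 0.0
```

Run:
```python
from h import *
im=robot.snapshot("wrist"); w=robot.snapshot("top"); cv2.imwrite("pics/w4.png",np.hstack([im[:,60:460],cv2.resize(w[80:280,140:300],(384*160//200,384))])); o=robot.get_obs();print(o["tool_pos"],o["width"])
```

```text
[0.47532334 0.15632068 0.21613844] 0.093819148703228
```

View pics/w4.png

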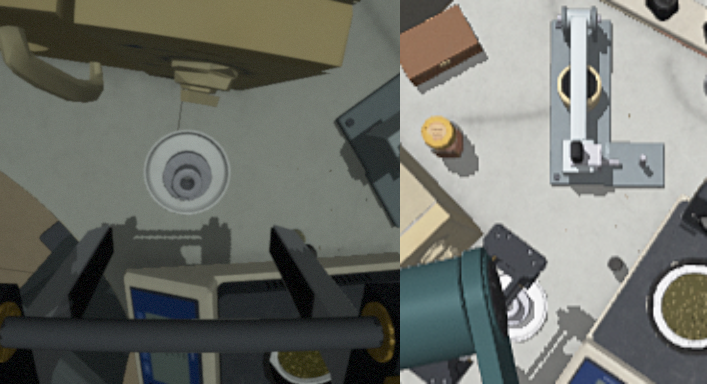

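The collar stands upright in the dish and the post is bare. Next I go over the tab and turn so the jaws close along y.

Call:
carry_out --increments '[[0,[7,32,0],0],[0,[8,38,0],0],[0,[8,40,0],0],[0,[8,40,0],0],[0,[8,40,0],0],[0,[8,38,0],7],[0,[0,0,0],8],[0,[0,0,0],8]]'

```text
time: 11.05
tool_pos: [0.6842, 0.0546, 0.2089]
ee_rot: [-3.138, 0.007, 0.512]
wrist_force: [-0.4, 0.8, 0.4]
width: 0.0941
finger_force: 0.0
```

Call:
carry_out --increments '[[0,[0,0,0],8],[0,[0,0,0],8],[0,[0,0,0],8],[0,[0,0,0],6],[0,[0,0,0],0],[0,[0,0,0],0]]'

```text
time: 11.65
tool_pos: [0.6838, 0.0556, 0.212]
ee_rot: [3.142, 0.004, -0.002]
wrist_force: [0.5, 0.2, 0.2]
width: 0.0942
finger_force: 0.0
```

Run:
```python
from h import *
c=robot.get_calibration("wrist");im=robot.snapshot("wrist"); cv2.imwrite("pics/w5.png",im); o=robot.get_obs();print(o["tool_pos"],o["ee_rot"],o["joint_positions"])
u0=proj(c,(.685,.0555,.131)).astype(int); print(u0)
x,y=np.maximum(u0-60,0); m=(im[y:y+120,x:x+120].max(2)<40).astype(np.uint8); n,l,st,ce=cv2.connectedComponentsWithStats(m)
for i in range(1,n):
    if st[i,4]>200:
        u,v=ce[i]+[x,y]; a,b,w,h=st[i,:4]; a+=x;b+=y; print(st[i],u,v,onz(c,u,v,.12),[onz(c,*p,.131).round(4)[:2] for p in((a,b),(a+w,b+h))])
```

```text
[0.68395702 0.05559034 0.21263012] [ 3.14152825e+00  2.90902585e-03 -2.25997248e-03] [-1.44576199e-03  4.01055961e-01  1.00369793e+00 -6.29334119e-05
  1.73974784e+00  1.57159995e+00]
[250 203]
[ 50  37  21  39 708] 249.9449152542373 199.36723163841808 [0.684777   0.05597783 0.12      ] [array([0.7041, 0.0636]), array([0.6717, 0.0471])]
```

View pics/w5.png

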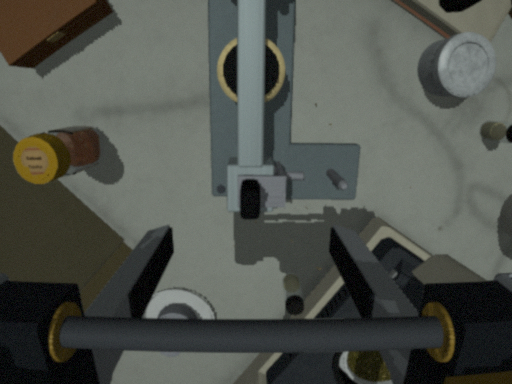

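The tab is centred under the jaws at (250,199), so I descend and grip it.

Call:
carry_out --increments '[[0,[0,0,30],0],[0,[0,0,35],0],[0,[0,0,25],0],[0,[0,0,10],0],[0,[0,0,0],0],[0,[0,0,0],0]]'

```text
time: 12.3
tool_pos: [0.6852, 0.0556, 0.1158]
ee_rot: [3.142, -0.002, -0.004]
wrist_force: [0.3, -0.3, 0.2]
width: 0.0944
finger_force: 0.0
```

Call:
carry_out --increments '[[255,[0,0,0],0],[255,[0,0,0],0],[255,[0,0,0],0],[255,[0,0,0],0],[255,[0,0,0],0],[255,[0,0,0],0],[255,[0,0,0],0],[255,[0,0,0],0]]'

```text
time: 13.1
tool_pos: [0.6845, 0.0556, 0.1144]
ee_rot: [3.142, 0.0, -0.004]
wrist_force: [-0.0, -0.1, -0.2]
width: 0.0329
finger_force: 0.0
```

Call:
carry_out --increments '[[255,[0,0,0],0],[255,[0,0,0],0],[255,[0,0,0],0],[255,[0,0,0],0],[255,[0,0,0],0],[255,[0,0,0],0]]'

```text
time: 13.7
tool_pos: [0.6845, 0.0563, 0.1144]
ee_rot: [-3.141, 0.0, -0.004]
wrist_force: [0.8, 3.2, 0.4]
width: 0.0156
finger_force: 30.0
```

Call:
carry_out --increments '[[255,[0,4,0],0],[255,[0,5,0],0],[255,[0,5,0],0],[255,[0,4,0],0],[255,[0,2,0],0],[255,[0,0,0],0],[255,[0,0,0],0]]'

```text
time: 14.4
tool_pos: [0.6843, 0.0381, 0.1144]
ee_rot: [-3.137, 0.0, -0.003]
wrist_force: [0.1, 9.6, -0.3]
width: 0.016
finger_force: 30.0
```

Call:
carry_out --increments '[[255,[0,2,0],0],[255,[0,1,0],0],[255,[0,0,0],0],[255,[0,0,0],0],[255,[0,0,0],0]]'

```text
time: 14.9
tool_pos: [0.6843, 0.0356, 0.1144]
ee_rot: [-3.136, 0.0, -0.002]
wrist_force: [-0.3, 9.6, -0.1]
width: 0.0157
finger_force: 30.0
```

Call:
carry_out --increments '[[255,[0,2,0],0],[255,[0,0,0],0],[255,[0,0,0],0],[255,[0,0,0],0]]'

```text
time: 15.3
tool_pos: [0.6843, 0.0343, 0.1144]
ee_rot: [-3.135, 0.0, -0.002]
wrist_force: [-0.6, 10.6, 0.1]
width: 0.0157
finger_force: 30.0
```

Call:
carry_out --increments '[[255,[0,1,0],0],[255,[0,0,0],0],[255,[0,0,0],0]]'

```text
time: 15.6
tool_pos: [0.6843, 0.0342, 0.1144]
ee_rot: [-3.134, -0.0, -0.001]
wrist_force: [-0.2, 13.3, -0.4]
width: 0.0161
finger_force: 30.0
```

Call:
carry_out --increments '[[255,[1.3,0,-5],0],[255,[1.4,0,-5],0],[255,[1.5,0,-5],0],[255,[1.7,0,-5],0],[255,[1.8,0,-5],0],[255,[1.9,0,-5],0],[255,[2,0,-5],0],[255,[2.2,0,-4],0]]'

```text
time: 16.4
tool_pos: [0.6962, 0.0342, 0.1508]
ee_rot: [-3.134, 0.007, -0.001]
wrist_force: [-1.9, 13.0, -4.9]
width: 0.0158
finger_force: 30.0
```

Call:
carry_out --increments '[[255,[2.3,0,-5],0],[255,[2.4,0,-5],0],[255,[2.5,0,-5],0],[255,[2.6,0,-4],0],[255,[2.7,0,-4],0],[255,[2.8,0,-4],0],[255,[2.9,0,-4],0],[255,[3,0,-4],0]]'

```text
time: 17.2
tool_pos: [0.7168, 0.034, 0.1858]
ee_rot: [-3.134, 0.009, -0.0]
wrist_force: [-2.9, 12.4, -3.8]
width: 0.0157
finger_force: 30.0
```

Call:
carry_out --increments '[[255,[0,0,0],0],[255,[0,0,0],0],[255,[0,0,0],0],[255,[0,0,0],0],[255,[0,0,0],0]]'

```text
time: 17.7
tool_pos: [0.7172, 0.034, 0.1862]
ee_rot: [-3.134, 0.007, -0.0]
wrist_force: [-1.1, 12.2, -3.4]
width: 0.0156
finger_force: 30.0
```

Run:
```python
from h import *
s=robot.snapshot("scene")[60:250,130:330]; w=robot.snapshot("wrist"); cv2.imwrite("pics/f.png",np.hstack([cv2.resize(s,(400,380)),cv2.resize(w[:,56:456],(400,380))])); o=robot.get_obs();print(o["tool_pos"],o["wrist_force"],o["qvel"])
```

```text
[0.71724577 0.03398268 0.18617866] [-2.07213409 12.50614177 -2.39169376] [-1.55231560e-04 -6.66462656e-04  2.56520004e-03  5.12875558e-04
 -1.65664577e-05 -7.10851498e-04]
```

View pics/f.png

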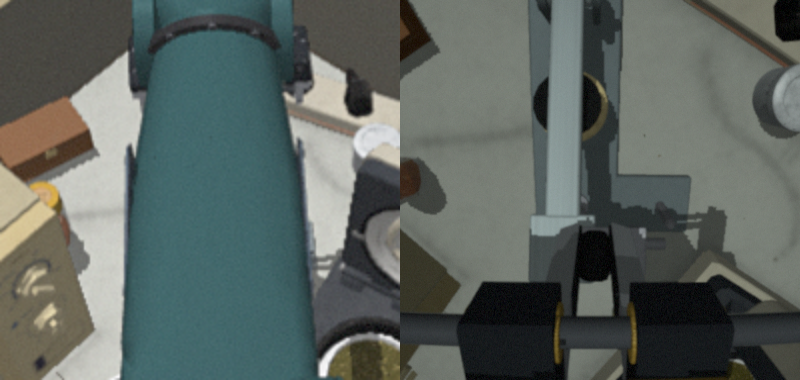

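The arm is up with the tab still gripped (15.6 mm opening) and the hold is steady. The TCP has risen 72 mm, which puts the arm's front end about 75 mm up. Handing in now.

```bash
python3 -c "
from bench import robot
print(robot.close_job())"
```

```text
the job is handed in; nothing more can be done
None
```

The job is handed in, with no verdict returned: the collar stands in the dish, the latch is pulled to its stop, and the gripper is holding the arm's front end up about 7.5 cm (worked out from the tool's rise); nothing touched the jar or vials that I could tell.

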